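# Sort the handed brackets and set the tally

### The job

Sort the four loose aluminium brackets by their handedness: the two left-hand ones onto the floor of the bin that carries the left-hand sample, the two right-hand ones onto the floor of the bin with the right-hand sample, none stacked on another or caught on the rim. Once all four are in, turn the click-stop tally dial clockwise until its pointer stands on the fourth click past the zero mark, one for each bracket. Leave the other things on the bench where they are.

Things in the scene. Friction and masses are not known exactly. Their poses are not given: they have to be found in the camera images.
- left_1_mid (a point): LEFT-HAND aluminium bracket, 0.22 kg: tall end pointing away from you, its foot is on your left. Web 120 (own x) x 10 (y) x 46 mm high, 76 high at x 20..60. Foot 6 thick on the +y side: flange to y +23 all along, wing to y +60 at x -60..-15. Point: mid-web, 23 mm above the underside, z up; mass centre 6 mm to the foot side. Grip across the web (own y), tips above the foot.
- left_2_mid (a point): LEFT-HAND aluminium bracket, 0.22 kg: tall end pointing away from you, its foot is on your left. Web 120 (own x) x 10 (y) x 46 mm high, 76 high at x 20..60. Foot 6 thick on the +y side: flange to y +23 all along, wing to y +60 at x -60..-15. Point: mid-web, 23 mm above the underside, z up; mass centre 6 mm to the foot side. Grip across the web (own y), tips above the foot.
- right_1_mid (a point): RIGHT-HAND aluminium bracket, 0.22 kg: tall end pointing away from you, its foot is on your right. Web 120 (own x) x 10 (y) x 46 mm high, 76 high at x 20..60. Foot 6 thick on the -y side: flange to y -23 all along, wing to y -60 at x -60..-15. Point: mid-web, 23 mm above the underside, z up; mass centre 6 mm to the foot side. Grip across the web (own y), tips above the foot.
- right_2_mid (a point): RIGHT-HAND aluminium bracket, 0.22 kg: tall end pointing away from you, its foot is on your right. Web 120 (own x) x 10 (y) x 46 mm high, 76 high at x 20..60. Foot 6 thick on the -y side: flange to y -23 all along, wing to y -60 at x -60..-15. Point: mid-web, 23 mm above the underside, z up; mass centre 6 mm to the foot side. Grip across the web (own y), tips above the foot.
- bin_left_floor (a point): Floor centre (5 mm above bench) of the fixed grey bin for LEFT-HAND brackets; own x, y along its walls. Inside 170 (x) x 220 (y) mm, walls 5, rim 55 above bench. On its -x side a ledge (78 deep, 50 high) carries a riveted left-hand sample bracket, tall end to the bin's +y, top 126 above bench: not to be taken. Which side of the robot the bin is on varies.
- bin_right_floor (a point): Floor centre (5 mm above bench) of the fixed grey bin for RIGHT-HAND brackets; own x, y along its walls. Inside 170 (x) x 220 (y) mm, walls 5, rim 55 above bench. On its -x side a ledge (78 deep, 50 high) carries a riveted right-hand sample bracket, tall end to the bin's +y, top 126 above bench: not to be taken. Which side of the robot the bin is on varies.
- dial (a joint): Tally dial angle, rad, growing clockwise from above. 0 = pointer at the zero mark (the one wide, long white tick); click stops every 0.349 (20 degrees), each with a thin tick, seven clockwise from zero; the fourth is at 1.396. Starts at one of stops 0 to 2. Turns with about 0.04 N m, falls into the nearest stop when let go; hard ends just before zero and past the seventh.
- dial_grip (a point): Black tally dial on a fixed grey housing 110 x 110 mm, 34 high. Disc of 68 diameter, its top 44 above the bench; on it an upright grip bar 64 long, 14 thick, from 44 to 76 above the bench. Point: on the vertical turning axis, 62 above the bench; turns with the knob, own x along the bar to the white pointer, z up. Grip across the bar (own y).
- vise: small red bench vise, 110 by 90 mm, 88 mm high, fixed; origin under its centre. Bystander: leave it alone.
- insert: loose white connector insert, 66 by 34 by 24 mm high, among the brackets; origin centre of its underside. Bystander: leave it alone.
- spool: loose grey wire spool, 54 mm diameter, 36 mm high; origin centre of its underside. Bystander: leave it alone.
- driver: loose red screwdriver, 170 mm, lying beyond the brackets. Bystander: leave it alone.
- flux: loose green bottle, 48 mm diameter, 100 mm high, at the far side; origin centre of its underside. Bystander: leave it alone.
- tape_box: loose cardboard box, 90 by 120 by 60 mm high, at the far side; origin centre of its underside. Bystander: leave it alone.
There are look-alikes about, which are no part of the job. What is shaped like the part that bears left_2_mid but orange is not meant. Leave any yellow look-alike of the part that bears right_1_mid alone.

How it is judged:
On the way, in this order (a step that is already met when the one before it is completed fails the run):
1. all four brackets are in the bins of their own hand (x of left_1_mid in the frame of bin_left_floor between -0.085 and 0.085 m and y of left_1_mid in the frame of bin_left_floor between -0.11 and 0.11 m and z of each of left_1_mid, left_2_mid in the frame of bin_left_floor below 0.045 m and x of left_2_mid in the frame of bin_left_floor between -0.085 and 0.085 m and y of left_2_mid in the frame of bin_left_floor between -0.11 and 0.11 m and x of right_1_mid in the frame of bin_right_floor between -0.085 and 0.085 m and y of right_1_mid in the frame of bin_right_floor between -0.11 and 0.11 m and z of each of right_1_mid, right_2_mid in the frame of bin_right_floor below 0.045 m and x of right_2_mid in the frame of bin_right_floor between -0.085 and 0.085 m and y of right_2_mid in the frame of bin_right_floor between -0.11 and 0.11 m), for 0.2 s.
2. the tally dial stands at the fourth click (value of joint dial between 1.276 and 1.516 rad), for 0.2 s.
At the end, for the whole second after the job is handed in: Each bracket is at rest in the bin of its hand: the middle of its web inside the inner walls (within 85 mm of the floor centre in the bin's x and y) and under 45 mm above the inner floor. The dial rests at the fourth click (1.396 rad, within 0.12) (all of step 1 and all of step 2 and linear speed of each of left_1, left_2, right_1, right_2 below 0.02 m/s and velocity of joint dial between -0.1 and 0.1 rad/s); the robot touches nothing.
It fails at once if a loose bystander is shifted by more than 30 mm (distance of any of insert, spool, driver, flux, tape_box from where it was at the start of the episode above 0.03 m).
It also fails if it takes over 72 s, if anything falls off the work surface, if the arm or the gripper's body presses on something with over 40 N, if the wrist force passes 120 N, or if a joint passes its speed limit or range.

### The arm

A 6-joint arm with a two-finger parallel gripper is mounted at the origin on the work surface. World frame = base frame: x ahead of the robot, y to its left, z up, the work surface at z = 0. Lengths are in m, angles in rad, forces in N, time in s.
With the tool pointing down it reaches from about 0.25 to 0.775 m from the base axis. Payload 4 kg.
Tool frame: the origin (TCP) lies on the centre line of the jaws, within the pads' length; the fingertips stand 22 mm ahead of it and the grasp point (between the pads) lies 3 mm ahead of it; z points along the fingers, y is the line along which they close (so a half turn about z gives the same grasp; the last joint's range is limited). The gripper opens to 85 mm and grips with 20 to 120 N. Pads are 22 mm wide; open, the fingers measure 114 mm over their backs; the gripper's body (76 mm by 85 mm) begins 54 mm behind the grasp point. The pads swing forward as they close: fully open they stand 13 mm farther back than shut.
Start: joints at [1.071, 0.087, 1.371, -0, 1.684, -0.103], TCP at [0.213, 0.507, 0.253] pointing down, gripper open.
Joint ranges: [-3.1, 3.1], [-0.76, 2.03], [0.27, 2.55], [-1.08, 4.22], [0.17, 2.65], [-2.57, 2.57]. Speed limits (rad/s): [2.79, 2.79, 3.14, 3.14, 3.14, 3.14].

### API

Orientations are given as a rotation vector (axis times angle).
In Python, from rig import * gives the robot as it stands.
- The arm moves only by the shell command python3 -m handwheel 'ROWS' [FORCE]. ROWS is JSON, a list of rows, each a list of 5 numbers: the finger opening in mm, from 0 to 85.4, then the shift along the world's x, y, z scaled (see below), then the turn about the world's z scaled (see below). In form: [[gripper, dx, dy, dz, turn], ...]. A call has 1 to 10 rows; each row shifts and turns the commanded pose from where the row before left it; what a row does not reach is not made up. The controller multiplies each number of a shift by 0.02 m and each number of a turn by 0.1 rad. A row lasts 1/10 s, in which the tool goes at most 50 mm and 8.59 degrees, less where a joint would pass 70% of its speed; a pose out of reach is approached as far as the arm can. A call with a number of a shift or a turn outside -1 to 1 is refused whole. A call with a gripper value outside its range is refused whole. The fingers move at their own pace and stop on an object; FORCE is the grip in N (left out, the last holds). Time passes only in rows, so rows that do not move let the fingers close. It gives the time, the measured TCP pose, the force, the opening and the grip force at its end, in the units of the state.
- get_obs(): the state, without advancing time (a new reading comes with each control period).
- camera(name): name is "scene" or "top"; returns the picture (400x640x3 uint8, blue, green, red); there is no depth.
- get_calibration(name): a dict with "fx", "fy", "cx", "cy" (pixels), "world_from_camera" (4x4, takes a point from camera to world coordinates). Camera axes: x right, y down, z forward; pixel columns grow to the right and rows downward; lengths in m; the calibration is good to about 2 mm. A picture is of the moment at which its call begins. get_calibration takes no time and is no camera call.
- job_done(): hands the job in; it is judged then, once.
The state is a dict: "time": time; "q": joint angles; "joint_vel": joint speeds; "joint_efforts": joint torques, N m; "tcp_pos": TCP position; "tool_rot": TCP orientation; "force": force on the tool from outside, world axes, zero at the start; "ft_torque": the same for the moment, N m; "gripper_width": finger opening in m; "grasp_force": force on a finger pad.
Only numpy, scipy, OpenCV 4.12 (cv2) and the standard library are available. Lean on these libraries where they do the work, as an engineer would, in place of code of your own. Each camera call takes 0.05 s, during which the arm holds its last target. There are 200 camera calls.

## Working session

There is one attempt and no reset: what is moved stays moved. The work goes in short steps, Python scripts to look and compute and a shell command to move; the robot and the scene stay as the last step left them, time stands still between calls to the robot, and variables do not carry over. Pictures are saved under pics/ and viewed, at most 10 in all, crops included, and the job is handed in when it is done.

```bash
mkdir -p pics; ls
python3 - <<'E'
from rig import *
import cv2
for n in("top","scene"):
    im=camera(n); cv2.imwrite(f"pics/{n}0.png",im); 
    c=get_calibration(n); print(n,c)
cv2.imwrite("pics/top0b.png",cv2.resize(cv2.imread("pics/top0.png"),(800,500),interpolation=cv2.INTER_CUBIC))
print(get_obs())
E
```

```text
pics
top {'fx': 385.8365787201053, 'fy': 385.8365787201053, 'cx': 324.1417853045341, 'cy': 191.88634142176778, 'world_from_camera': array([[ 1.11034574e-04, -9.91711861e-01,  1.28481800e-01,
         3.71756445e-01],
       [-9.99734292e-01, -3.07167639e-03, -2.28453590e-02,
         4.72212781e-02],
       [ 2.30506680e-02, -1.28445125e-01, -9.91448696e-01,
         9.88640967e-01],
       [ 0.00000000e+00,  0.00000000e+00,  0.00000000e+00,
         1.00000000e+00]])}
scene {'fx': 472.36075426953465, 'fy': 472.36075426953465, 'cx': 322.9838641011953, 'cy': 194.656474064868, 'world_from_camera': array([[-0.67705907,  0.47828539, -0.55931574,  1.27071442],
       [ 0.73586868,  0.44969425, -0.50623351,  0.76292362],
       [ 0.00939698, -0.75433293, -0.65642481,  1.02741873],
       [ 0.        ,  0.        ,  0.        ,  1.        ]])}
{'time': 0.1, 'q': array([ 1.07092396e+00,  8.79084180e-02,  1.37209985e+00,  9.13221080e-06,
        1.68360951e+00, -1.03090829e-01]), 'joint_vel': array([ 2.55290344e-05, -9.26452043e-04, -3.47440255e-03, -5.33617861e-04,
       -1.46033988e-03, -1.69477404e-03]), 'joint_efforts': array([ 1.95008208e-03, -3.53012788e+01, -3.14219213e+01, -2.41094613e-04,
        7.95335392e-03, -1.87977378e-05]), 'tcp_pos': array([0.21235228, 0.50691747, 0.25224286]), 'tool_rot': array([-6.19060441e-01, -3.07937121e+00,  3.03276463e-03]), 'force': array([0.60135227, 0.17017626, 0.00300635]), 'ft_torque': array([0.01888649, 0.00792759, 0.0106423 ]), 'grasp_force': 0.0, 'gripper_width': 0.08545046861415787}
```

View pics/top0b.png

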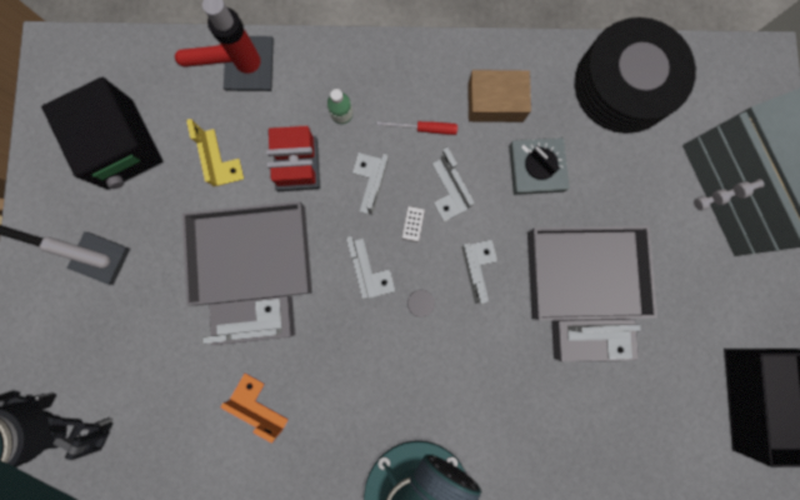

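View pics/scene0.png

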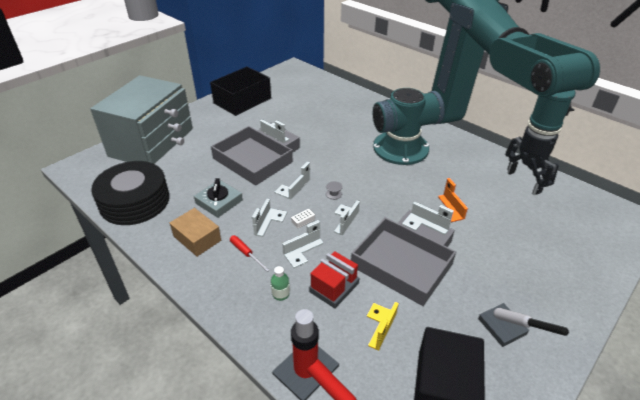

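Run:
```python
import cv2
im=cv2.imread("pics/top0.png")
def crop(im,x0,y0,x1,y1,s,n):
    c=cv2.resize(im[y0:y1,x0:x1],None,fx=s,fy=s,interpolation=cv2.INTER_CUBIC)
    for x in range(x0//20*20+20,x1,20): cv2.putText(c,str(x),((x-x0)*s,8),0,.35,(0,255,255));cv2.line(c,((x-x0)*s,10),((x-x0)*s,16),(0,255,255))
    for y in range(y0//20*20+20,y1,20): cv2.putText(c,str(y),(0,(y-y0)*s+4),0,.35,(0,255,255));cv2.line(c,(24,(y-y0)*s),(30,(y-y0)*s),(0,255,255))
    cv2.imwrite("pics/"+n,c)
crop(im,270,110,470,255,4,"c1.png")
a=im[155:280,140:260];b=im[175:300,415:535]
cv2.imwrite("pics/c2.png",cv2.resize(cv2.hconcat([a,b]),None,fx=3.3333,fy=3.3333,interpolation=cv2.INTER_CUBIC))
```

```text
(no output)
```

View pics/c1.png

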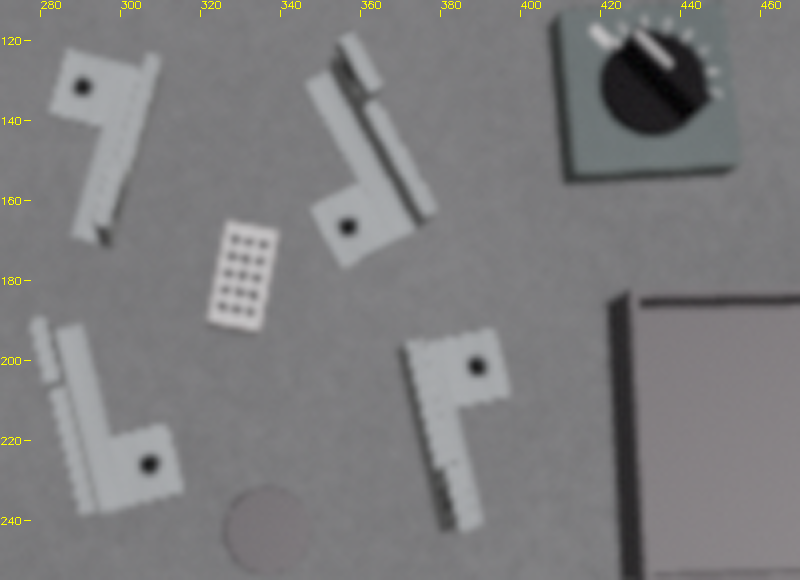

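View pics/c2.png

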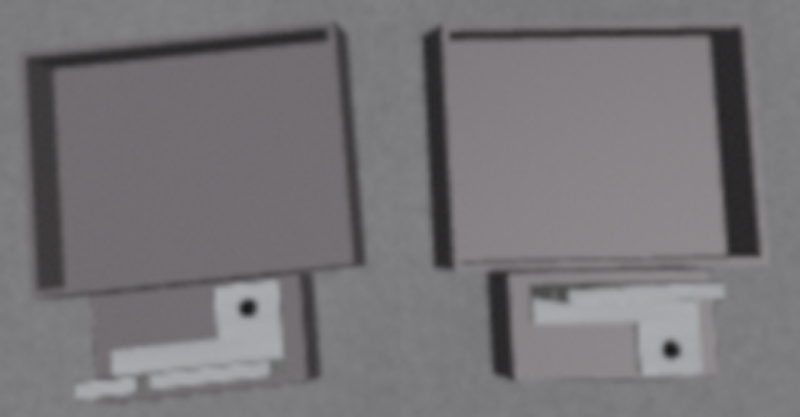

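```bash
cat > h.py <<'E'
from rig import *
import numpy as np, cv2
from scipy.optimize import least_squares
from scipy.spatial.transform import Rotation as R
def proj(P,n="top"):
    c=get_calibration(n);T=np.linalg.inv(c["world_from_camera"]);p=P@T[:3,:3].T+T[:3,3]
    return np.c_[c["fx"]*p[:,0]/p[:,2]+c["cx"],c["fy"]*p[:,1]/p[:,2]+c["cy"]]
def ray(u,v,z,n="top"):
    c=get_calibration(n);T=c["world_from_camera"];d=T[:3,:3]@[(u-c["cx"])/c["fx"],(v-c["cy"])/c["fy"],1]
    return T[:3,3]+d*(z-T[2,3])/d[2]
def world(s,M,z0=0):
    co,si=np.cos(s[2]),np.sin(s[2]);M=np.array(M)/1000.
    return np.c_[s[0]+co*M[:,0]-si*M[:,1],s[1]+si*M[:,0]+co*M[:,1],M[:,2]+z0]
def fit(M,px,s0,n="top",z0=0):
    r=least_squares(lambda s:(proj(world(s,M,z0),n)-px).ravel(),s0,loss="soft_l1")
    print(np.round(r.x[:2],4),"yaw",round(np.degrees(r.x[2]),1),"res",np.round(r.fun,1));return r.x
def tool():
    o=get_obs();y=R.from_rotvec(o["tool_rot"]).as_matrix()[:,1]
    return o["tcp_pos"],np.degrees(np.arctan2(y[1],y[0])),o
E
python3 - <<'E'
from h import *
def br(h): return [[-60,60*h,6],[-15,60*h,6],[60,23*h,6]]
print("A");fit(br(-1),np.array([[287,122.5],[282.5,138],[288.5,169.5]]),[.6,.07,3.])
print("B");fit(br(1)+[[60,5,76],[20,-5,76]],np.array([[356.2,177],[347.5,161.2],[346.2,131.2],[356.2,118.7],[365.5,132.5]]),[.6,-.07,.5])
print("C");fit(br(-1)+[[60,5,76]],np.array([[315.7,232.5],[311.2,216.2],[290,191.2],[277.5,190]]),[.4,.07,.3])
print("D");fit(br(1),np.array([[393.7,192],[397.5,208.7],[390,241]]),[.4,-.07,3.3])
rim=[[90,115,55],[90,-115,55],[-90,-115,55],[-90,115,55]]
print("binR");fit(rim,np.array([[147.5,172.1],[242,163.1],[248.6,233.6],[152,243.5]]),[.45,.35,0])
print("binL");fit(rim,np.array([[423.1,185.5],[517.6,183.4],[523,252.4],[427,255.4]]),[.45,-.35,0])
c=ray(433.2,130.7,.044);print("dial",c)
for n,u,v,z in(("zero",600,35,.034),("t1",622,22,.034),("t2",645,20,.034),("t3",668,22,.034),("t4",690,32,.034),("t7",717,92,.034),("ptr",640,33,.076),("bar2",697,108,.06)):
    p=ray(270+u/4,110+v/4,z);print(n,p.round(3),np.degrees(np.arctan2(*(p-c)[1::-1])).round(0))
print(tool()[:2])
E
```

```text
A
[0.6097 0.0792] yaw 165.2 res [ 0.1 -0.2 -0.   0.4 -0.  -0.2]
B
[ 0.619  -0.0824] yaw 27.7 res [-0.4  0.1  0.1  0.7  0.3 -0.5 -0.9  0.5  1.1 -1. ]
C
[0.4372 0.1189] yaw 14.3 res [ 0.   0.5  0.2 -0.4  0.3 -0.2 -0.5  0. ]
D
[ 0.4287 -0.108 ] yaw 191.6 res [-0.1 -0.1  0.   0.3  0.  -0.2]
binR
[0.4659 0.3309] yaw 6.5 res [-0.  -0.9  0.2 -2.   0.1  0.8 -0.2  1.9]
binL
[ 0.428  -0.3371] yaw 0.9 res [ 1.1 -2.7 -1.2 -1.7 -0.7  2.8  0.8  1.4]
dial [ 0.65163338 -0.25141719  0.044     ]
zero [ 0.686 -0.222  0.034] 41.0
t1 [ 0.695 -0.236  0.034] 20.0
t2 [ 0.696 -0.251  0.034] 0.0
t3 [ 0.695 -0.266  0.034] -18.0
t4 [ 0.688 -0.28   0.034] -38.0
t7 [ 0.649 -0.296  0.034] -94.0
ptr [ 0.674 -0.235  0.076] 37.0
bar2 [ 0.631 -0.273  0.06 ] -133.0
(array([0.21235228, 0.50691747, 0.25224286]), np.float64(67.26616364677426))
```

Look-alikes: orange bracket at (204,326) and yellow bracket at (172,122) in the top view are excluded. The aluminium ones are A (298,146) right, B (360,150) left, C (292,215) right and D (384,215) left. The +y bin carries the right-hand sample and the −y bin the left-hand one. The dial is on stop 0.

```bash
python3 -m handwheel '[[60,0.55,-0.95,0,0.32],[60,0.55,-0.95,0,0.32],[60,0.55,-0.95,0,0.32],[60,0.55,-0.95,0,0.32],[60,0.55,-0.95,0,0.32],[60,0.55,-0.95,0,0.32],[60,0.55,-0.95,0,0.32],[60,0.55,-0.95,0,0.32],[60,0.55,-0.95,0,0.32],[60,0.55,-0.95,0,0.32]]' 40
python3 -m handwheel '[[50,0.55,-0.98,0,0.32],[50,0.55,-0.98,0,0.32],[50,0.55,-0.98,0,0.32],[50,0.55,-0.98,0,0.32],[50,0.55,-0.98,-0.6,0.32],[50,0.55,-0.98,-0.8,0.32],[50,0.55,-0.98,-0.9,0.32],[50,0.55,-0.98,-0.9,0.32],[50,0.55,-0.98,-0.9,0.32],[50,0.65,-0.98,-0.9,0.32]]'
python3 -m handwheel '[[50,0,0,0,0],[50,0,0,0,0]]'
python3 - <<'E'
from h import *
for n in("top","scene"):cv2.imwrite(f"pics/{n}1.png",camera(n))
p,a,o=tool();print(p,a)
t=cv2.imread("pics/top1.png")[160:280,250:400];s=cv2.imread("pics/scene1.png")
q=proj(p[None],"scene")[0].astype(int);q[0]=np.clip(q[0],75,565)
s=s[q[1]-40:q[1]+80,q[0]-75:q[0]+75];cv2.imwrite("pics/v1.png",cv2.resize(cv2.hconcat([t,s]),None,fx=2.66,fy=2.66,interpolation=2))
E
```

```text
time: 1.1
tcp_pos: [0.3227, 0.3163, 0.2528]
tool_rot: [-0.118, -3.139, 0.001]
force: [0.6, -0.2, -0.8]
gripper_width: 0.0601
grasp_force: 0.0
time: 2.1
tcp_pos: [0.4344, 0.1204, 0.1522]
tool_rot: [0.383, -3.117, -0.0]
force: [-0.2, -0.3, -0.1]
gripper_width: 0.05
grasp_force: 0.0
time: 2.3
tcp_pos: [0.4341, 0.1212, 0.1527]
tool_rot: [0.378, -3.117, -0.001]
force: [-0.3, 0.7, -0.4]
gripper_width: 0.0499
grasp_force: 0.0
[0.43461762 0.12192364 0.15408447] 103.95227094998562
```

View pics/v1.png

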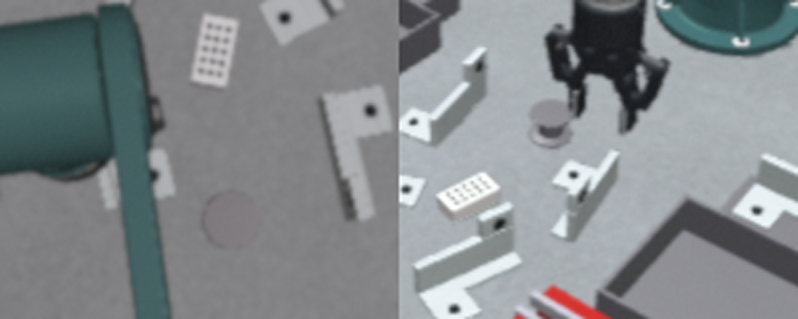

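```bash
python3 -m handwheel '[[50,0.1,-0.15,-0.9,0],[50,0,0,-1,0],[50,0,0,-1,0],[50,0,0,-1,0],[50,0,0,-1,0],[50,0,0,-0.9,0],[50,0,0,0,0],[0,0,0,0,0],[0,0,0,0,0],[0,0,0,0,0]]' 50
python3 -m handwheel '[[0,0,0,0,0],[0,0,0,0,0],[0,0,0,0.3,0],[0,0,0,1,0],[0,0,0,1,0]]'
```

```text
time: 3.4
tcp_pos: [0.4379, 0.1185, 0.0391]
tool_rot: [-0.382, 3.115, -0.0]
force: [1.7, -0.4, -1.7]
gripper_width: 0.0092
grasp_force: 49.1
time: 3.9
tcp_pos: [0.4353, 0.1181, 0.0828]
tool_rot: [0.38, -3.115, -0.0]
force: [0.6, 0.2, -1.1]
gripper_width: 0.0089
grasp_force: 49.0
```

```bash
python3 -m handwheel '[[0,0,0.3,1,0],[0,0.2,0.6,1,-0.2],[0,0.2,0.9,0.4,-0.2],[0,0.2,0.9,0,-0.2],[0,0.2,0.9,0,-0.2],[0,0.2,0.9,0,-0.2],[0,0.2,0.9,0,-0.2],[0,0.2,0.9,0,-0.16],[0,0.2,0.9,0,0],[0,0.2,0.9,0,0]]'
python3 -m handwheel '[[0,0.05,0.8,0,0],[0,0,0,0,0],[0,0,0,-1,0],[0,0,0,-1,0],[0,0,0,-0.9,0],[0,0,0,-0.5,0],[0,0,0,0,0]]'
```

```text
time: 4.9
tcp_pos: [0.4724, 0.2811, 0.1309]
tool_rot: [0.169, -3.136, 0.0]
force: [0.0, -0.1, -0.9]
gripper_width: 0.0091
grasp_force: 49.2
time: 5.6
tcp_pos: [0.4723, 0.2953, 0.0614]
tool_rot: [0.168, -3.133, 0.003]
force: [-1.0, 0.1, -1.4]
gripper_width: 0.0089
grasp_force: 49.1
```

```bash
python3 -m handwheel '[[0,0,0,-0.6,0],[0,0,0,-0.3,0],[0,0,0,-0.05,0],[0,0,0,0,0]]'
python3 -m handwheel '[[20,0,0,0,0],[35,0,0,0,0],[35,0,0,0,0],[35,0,0,0.7,0],[35,0,0,1,0],[35,0,0,1,0],[35,0,0,1,0],[40,0,0,1,0],[40,0,0,1,0],[40,0.2,-0.3,0.5,0]]'
```

```text
time: 6.0
tcp_pos: [0.4737, 0.2963, 0.0446]
tool_rot: [-0.168, 3.137, 0.0]
force: [0.9, -0.6, -1.8]
gripper_width: 0.0089
grasp_force: 49.2
time: 7.0
tcp_pos: [0.4784, 0.2911, 0.172]
tool_rot: [-0.17, 3.132, 0.004]
force: [0.8, -1.3, 0.1]
gripper_width: 0.0402
grasp_force: 0.0
```

```bash
python3 -m handwheel '[[50,0.6,-0.95,0,-0.35],[50,0.6,-0.95,0,-0.35],[50,0.6,-0.95,0,-0.35],[50,0.6,-0.95,0,-0.35],[50,0.6,-0.95,0,-0.35],[50,0.6,-0.95,0,-0.35],[50,0.6,-0.95,0,-0.35],[50,0.6,-0.95,0,-0.35],[50,0.6,-0.95,-0.5,-0.35],[50,0.6,-0.95,-0.7,-0.35]]'
python3 -m handwheel '[[50,0.65,-0.95,-0.6,-0.1],[50,0,0,-0.6,0],[50,0,0,0,0]]'
```

```text
time: 8.0
tcp_pos: [0.5988, 0.099, 0.1456]
tool_rot: [0.383, 3.115, 0.001]
force: [0.1, 0.5, -0.2]
gripper_width: 0.0498
grasp_force: 0.0
time: 8.3
tcp_pos: [0.6091, 0.0807, 0.1178]
tool_rot: [-0.397, -3.111, 0.0]
force: [0.6, -0.2, 0.0]
gripper_width: 0.0499
grasp_force: 0.0
```

Run:
```python
from h import *
for n in("top","scene"):cv2.imwrite(f"pics/{n}2.png",camera(n))
p,a,o=tool();print(p,a)
s=cv2.imread("pics/scene2.png")[150:310,220:470]
cv2.imwrite("pics/v2.png",cv2.resize(s,None,fx=3.1,fy=3.1,interpolation=2))
```

```text
[0.61001751 0.08179008 0.12020031] 75.55363271733543
```

View pics/v2.png

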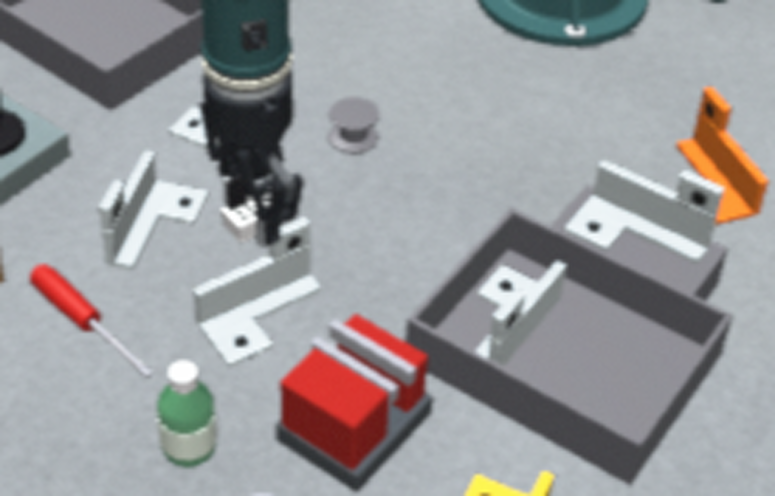

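```bash
python3 -m handwheel '[[50,0,-0.1,-0.9,0],[50,0,0,-1,0],[50,0,0,-1,0],[50,0,0,-0.8,0],[50,0,0,-0.3,0],[50,0,0,0,0],[0,0,0,0,0],[0,0,0,0,0],[0,0,0,0,0],[0,0,0,0,0]]' 50
python3 -m handwheel '[[0,0,0,0,0],[0,0,0,0.3,0],[0,0,0,1,0],[0,0,0,1,0],[0,0,0,1,0],[0,0,0,1,0],[0,0,0,1,0]]'
```

```text
time: 9.4
tcp_pos: [0.6115, 0.0796, 0.0418]
tool_rot: [0.396, 3.114, 0.002]
force: [-1.0, 0.8, 4.1]
gripper_width: 0.0091
grasp_force: 51.0
time: 10.1
tcp_pos: [0.6094, 0.0789, 0.1456]
tool_rot: [-0.396, -3.113, 0.002]
force: [0.3, 0.6, -2.2]
gripper_width: 0.0091
grasp_force: 50.1
```

```bash
python3 -m handwheel '[[0,-0.5,0.95,0.2,0.25],[0,-0.5,0.95,0,0.25],[0,-0.5,0.95,0,0.25],[0,-0.5,0.95,0,0.25],[0,-0.5,0.95,0,0.25],[0,-0.5,0.95,0,0.25],[0,-0.5,0.95,0,0.25],[0,-0.5,0.95,0,0.25],[0,-0.5,0.95,0,0.25],[0,-0.5,0.95,0,0.25]]'
python3 -m handwheel '[[0,-0.5,0.95,0,0.25],[0,-0.5,0.95,0,0.25],[0,-0.5,0.95,0,0.25],[0,-0.5,0.95,0,0.25],[0,-0.4,0.95,0,0.2],[0,0,0.1,0,0],[0,0,0,-1,0],[0,0,0,-1,0],[0,0,0,-1,0],[0,0,0,-0.5,0]]'
```

```text
time: 11.1
tcp_pos: [0.5092, 0.2693, 0.1489]
tool_rot: [-0.003, -3.139, 0.003]
force: [0.4, -0.5, -3.4]
gripper_width: 0.0089
grasp_force: 50.2
time: 12.1
tcp_pos: [0.4613, 0.3644, 0.0771]
tool_rot: [0.182, -3.131, 0.006]
force: [0.1, 0.1, -2.7]
gripper_width: 0.009
grasp_force: 50.1
```

```bash
python3 -m handwheel '[[0,0,0,-0.8,0],[0,0,0,-0.6,0],[0,0,0,-0.2,0],[0,0,0,-0.05,0],[0,0,0,0,0]]'
python3 -m handwheel '[[20,0,0,0,0],[35,0,0,0,0],[35,0,0,0,0],[35,0,0,0.7,0],[35,0,0,1,0],[35,0,0,1,0],[35,0,0,1,0],[35,0,0,1,0],[35,0,0,1,0],[35,0,0,0.5,0]]'
```

```text
time: 12.6
tcp_pos: [0.4631, 0.3665, 0.0479]
tool_rot: [-0.184, 3.135, 0.001]
force: [-0.5, 0.6, -3.4]
gripper_width: 0.0091
grasp_force: 50.2
time: 13.6
tcp_pos: [0.4635, 0.367, 0.1753]
tool_rot: [-0.184, 3.131, 0.004]
force: [0.1, 0.3, -0.1]
gripper_width: 0.035
grasp_force: 0.0
```

```bash
python3 -m handwheel '[[50,-0.07,-0.95,0,0.04],[50,-0.07,-0.95,0,0.04],[50,-0.07,-0.95,0,0.04],[50,-0.07,-0.95,0,0.04],[50,-0.07,-0.95,0,0.04],[50,-0.07,-0.95,0,0.04],[50,-0.07,-0.95,0,0.04],[50,-0.07,-0.95,0,0.04],[50,-0.07,-0.95,0,0.04],[50,-0.07,-0.95,0,0.04]]'
python3 -m handwheel '[[50,-0.07,-0.95,0,0.04],[50,-0.07,-0.95,0,0.04],[50,-0.07,-0.95,0,0.04],[50,-0.07,-0.95,0,0.04],[50,-0.07,-0.95,0,0.04],[50,-0.07,-0.95,0,0.04],[50,-0.07,-0.95,0,0.04],[50,-0.07,-0.95,0,0.04],[50,-0.07,-0.95,0,0.04],[50,-0.07,-0.95,0,0.04]]'
python3 -m handwheel '[[50,-0.07,-0.95,0,0],[50,-0.07,-0.95,-0.5,0],[50,-0.07,-0.95,-0.7,0],[50,-0.07,-0.95,-0.7,0],[50,-0.03,-0.9,-0.5,0],[50,0,0,-0.3,0],[50,0,0,0,0]]'
python3 - <<'E'
from h import *
cv2.imwrite("pics/top3.png",camera("top"));s=camera("scene");p,a,o=tool();print(p,a)
cv2.imwrite("pics/v3.png",cv2.resize(s[130:290,200:460],None,fx=3,fy=3,interpolation=2))
E
```

```text
time: 14.6
tcp_pos: [0.4484, 0.1755, 0.1717]
tool_rot: [-0.247, 3.131, 0.0]
force: [0.4, 0.1, -0.6]
gripper_width: 0.0503
grasp_force: 0.0
time: 15.6
tcp_pos: [0.4344, -0.0145, 0.1718]
tool_rot: [-0.31, 3.126, -0.0]
force: [1.3, -0.0, -0.1]
gripper_width: 0.0499
grasp_force: 0.0
time: 16.3
tcp_pos: [0.4277, -0.1074, 0.1166]
tool_rot: [0.308, -3.125, -0.002]
force: [0.1, 0.8, 2.2]
gripper_width: 0.0503
grasp_force: 0.0
[ 0.42855044 -0.10717295  0.1177763 ] 101.32719496749704
```

View pics/v3.png

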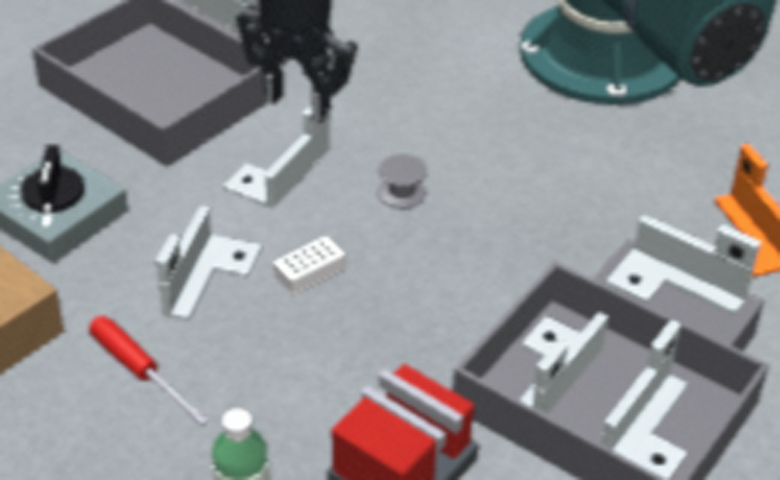

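```bash
python3 -m handwheel '[[50,0,0,-0.9,0],[50,0,0,-1,0],[50,0,0,-1,0],[50,0,0,-0.8,0],[50,0,0,-0.25,0],[50,0,0,0,0],[0,0,0,0,0],[0,0,0,0,0],[0,0,0,0,0],[0,0,0,0,0]]' 50
python3 -m handwheel '[[0,0,0,0,0],[0,0,0,0.3,0],[0,0,0,1,0],[0,0,0,1,0],[0,0,0,1,0],[0,0,0,1,0],[0,0,0,1,0]]'
```

```text
time: 17.4
tcp_pos: [0.4292, -0.1081, 0.0395]
tool_rot: [-0.309, 3.124, -0.002]
force: [0.8, 0.0, 4.1]
gripper_width: 0.0093
grasp_force: 53.5
time: 18.1
tcp_pos: [0.4275, -0.1073, 0.1443]
tool_rot: [0.309, -3.124, -0.002]
force: [0.2, -0.3, -1.5]
gripper_width: 0.0092
grasp_force: 52.8
```

```bash
python3 -m handwheel '[[0,0,-0.95,0,-0.2],[0,0,-0.95,0,-0.2],[0,0,-0.95,0,-0.2],[0,0,-0.95,0,-0.2],[0,0,-0.95,0,-0.2],[0,0,-0.95,0,-0.2],[0,0,-0.95,0,-0.2],[0,0,-0.95,0,-0.2],[0,0,-0.95,0,-0.2],[0,0,-0.95,0,-0.05]]'
python3 -m handwheel '[[0,0,-0.95,0,0],[0,0,-0.95,0,0],[0,0,-0.95,0,0],[0,0.03,-0.85,0,0],[0,0,0,0,0],[0,0,0,-1,0],[0,0,0,-1,0],[0,0,0,-1,0],[0,0,0,-0.5,0]]'
python3 -m handwheel '[[0,0,0,-0.7,0],[0,0,0,-0.5,0],[0,0,0,-0.2,0],[0,0,0,0,0]]'
```

```text
time: 19.1
tcp_pos: [0.428, -0.2984, 0.1437]
tool_rot: [0.019, -3.14, -0.002]
force: [0.3, -0.1, -2.3]
gripper_width: 0.0089
grasp_force: 52.8
time: 20.0
tcp_pos: [0.4282, -0.3704, 0.0722]
tool_rot: [0.02, -3.139, -0.005]
force: [1.1, 0.6, -2.5]
gripper_width: 0.0093
grasp_force: 52.8
time: 20.4
tcp_pos: [0.4288, -0.3715, 0.0458]
tool_rot: [0.019, -3.141, -0.001]
force: [0.0, -0.4, -1.8]
gripper_width: 0.009
grasp_force: 52.8
```

```bash
python3 -m handwheel '[[20,0,0,-0.05,0],[35,0,0,0,0],[35,0,0,0,0],[35,0,0,0.7,0],[35,0,0,1,0],[35,0,0,1,0],[35,0,0,1,0],[35,0,0,1,0],[35,0,0,1,0],[35,0,0,0.5,0]]'
python3 -m handwheel '[[50,0.6,0.9,0,0.3],[50,0.6,0.9,0,0.3],[50,0.6,0.9,0,0.3],[50,0.6,0.9,0,0.3],[50,0.6,0.9,0,0.3],[50,0.6,0.9,0,0.3],[50,0.6,0.9,0,0.3],[50,0.6,0.9,0,0.3],[50,0.6,0.9,0,0.3],[50,0.6,0.9,0,0.3]]'
python3 -m handwheel '[[50,0.6,0.9,0,0.3],[50,0.6,0.9,0,0.3],[50,0.6,0.9,-0.5,0.3],[50,0.6,0.9,-0.7,0.3],[50,0.6,0.9,-0.7,0.3],[50,0.5,0.95,-0.5,0.21],[50,0,0,-0.3,0],[50,0,0,0,0]]'
python3 - <<'E'
from h import *
cv2.imwrite("pics/top4.png",camera("top"));s=camera("scene");p,a,o=tool();print(p,a)
cv2.imwrite("pics/v4.png",cv2.resize(s[130:290,190:350],None,fx=3.5,fy=3.5,interpolation=2))
E
```

```text
time: 21.4
tcp_pos: [0.4298, -0.3726, 0.1733]
tool_rot: [-0.019, 3.138, -0.006]
force: [-0.0, 0.0, 0.4]
gripper_width: 0.0351
grasp_force: 0.0
time: 22.4
tcp_pos: [0.5494, -0.1909, 0.1698]
tool_rot: [-0.49, 3.103, -0.0]
force: [-0.2, 0.1, -0.5]
gripper_width: 0.0501
grasp_force: 0.0
time: 23.2
tcp_pos: [0.6182, -0.0825, 0.1142]
tool_rot: [0.752, -3.048, -0.001]
force: [0.0, 0.7, -0.2]
gripper_width: 0.0498
grasp_force: 0.0
[ 0.61878042 -0.08350192  0.11577837] 117.63636564901154
```

View pics/v4.png

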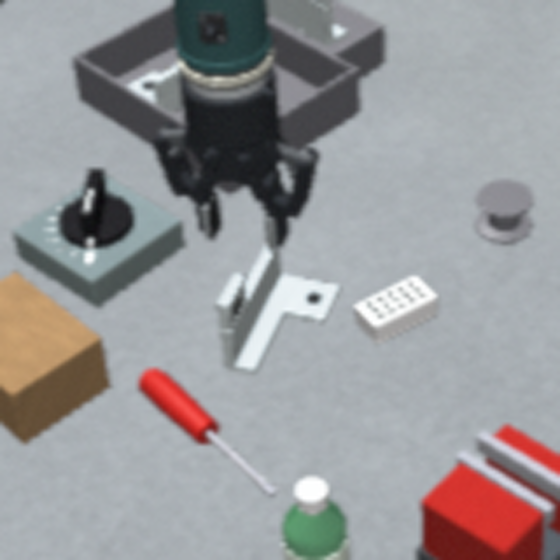

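```bash
python3 -m handwheel '[[50,0,0,-0.9,0],[50,0,0,-1,0],[50,0,0,-1,0],[50,0,0,-0.75,0],[50,0,0,-0.2,0],[50,0,0,0,0],[0,0,0,0,0],[0,0,0,0,0],[0,0,0,0,0],[0,0,0,0,0]]' 50
python3 -m handwheel '[[0,0,0,0,0],[0,0,0,0.3,0],[0,0,0,1,0],[0,0,0,1,0],[0,0,0,1,0],[0,0,0,1,0],[0,0,0,1,0]]'
```

```text
time: 24.3
tcp_pos: [0.6196, -0.0827, 0.0396]
tool_rot: [-0.751, 3.049, -0.001]
force: [-0.8, 0.6, 2.9]
gripper_width: 0.0092
grasp_force: 53.7
time: 25.0
tcp_pos: [0.6184, -0.0827, 0.1443]
tool_rot: [0.751, -3.049, -0.001]
force: [-0.1, -0.8, -1.0]
gripper_width: 0.0092
grasp_force: 52.9
```

```bash
python3 -m handwheel '[[0,-0.8,-0.9,0,-0.4],[0,-0.8,-0.9,0,-0.4],[0,-0.8,-0.9,0,-0.4],[0,-0.8,-0.9,0,-0.4],[0,-0.8,-0.9,0,-0.4],[0,-0.8,-0.9,0,-0.4],[0,-0.8,-0.9,0,-0.4],[0,-0.8,-0.9,0,-0.4],[0,-0.8,-0.9,0,-0.4],[0,-0.8,-0.9,0,-0.4]]'
python3 -m handwheel '[[0,-0.8,-0.95,0,-0.4],[0,-0.75,-0.95,0,-0.28],[0,0,-0.07,0,0],[0,0,0,0,0],[0,0,0,-1,0],[0,0,0,-1,0],[0,0,0,-1,0],[0,0,0,-0.5,0]]'
python3 -m handwheel '[[0,0,0,-0.7,0],[0,0,0,-0.5,0],[0,0,0,-0.2,0],[0,0,0,0,0]]'
```

```text
time: 26.0
tcp_pos: [0.4578, -0.2632, 0.1437]
tool_rot: [0.128, -3.138, -0.001]
force: [-0.3, -0.2, -2.3]
gripper_width: 0.009
grasp_force: 53.0
time: 26.8
tcp_pos: [0.4275, -0.3003, 0.072]
tool_rot: [0.026, -3.139, -0.005]
force: [-0.3, 0.4, -2.0]
gripper_width: 0.0091
grasp_force: 53.0
time: 27.2
tcp_pos: [0.4278, -0.3019, 0.0459]
tool_rot: [0.024, -3.141, -0.001]
force: [-0.0, -0.3, -1.7]
gripper_width: 0.0089
grasp_force: 53.0
```

```bash
python3 -m handwheel '[[20,0,0,-0.05,0],[35,0,0,0,0],[35,0,0,0,0],[35,0,0,0.7,0],[35,0,0,1,0],[35,0,0,1,0],[35,0,0,1,0],[35,0,0,1,0],[35,0,0,1,0],[35,0,0,0.5,0]]'
python3 - <<'E'
from h import *
t=camera("top");s=camera("scene");p,a,o=tool();print(p,a)
cv2.imwrite("pics/top5.png",t);cv2.imwrite("pics/scene5.png",s)
A=cv2.resize(cv2.imread("pics/top0.png")[110:160,405:465],(480,400),interpolation=2)
B=cv2.resize(s[130:230,190:270],(320,400),interpolation=2)
cv2.imwrite("pics/v5.png",cv2.hconcat([A,B]))
E
```

```text
time: 28.2
tcp_pos: [0.4289, -0.3029, 0.1731]
tool_rot: [-0.024, 3.137, -0.006]
force: [-0.4, 0.1, -0.3]
gripper_width: 0.035
grasp_force: 0.0
[ 0.42892123 -0.30296309  0.17224186] 90.87225930486153
```

View pics/v5.png

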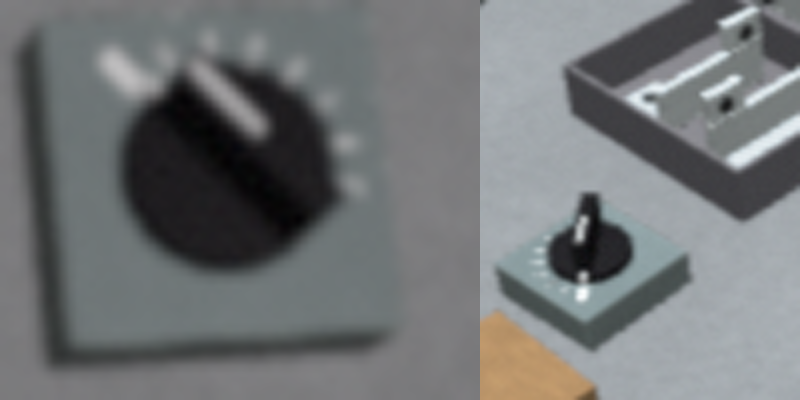

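```bash
python3 -m handwheel '[[40,0.93,0.21,0,0.58],[40,0.93,0.21,0,0.58],[40,0.93,0.21,0,0.58],[40,0.93,0.21,0,0.58],[40,0.93,0.21,0,0.58],[40,0.93,0.21,0,0.58],[40,0.93,0.21,0,0.58],[40,0.93,0.21,0,0.58],[40,0.93,0.21,0,0.58],[40,0.93,0.21,0,0.58]]'
python3 -m handwheel '[[40,0.95,0.21,0,0.58],[40,0.95,0.21,0,0.58],[40,0,0,-0.9,0],[40,0,0,-0.9,0],[40,0,0,-0.9,0],[40,0,0,0,0],[40,0,0,0,0]]'
python3 - <<'E'
from h import *
p,a,o=tool();print(p,a,o["q"])
E
```

```text
time: 29.3
tcp_pos: [0.6244, -0.239, 0.1673]
tool_rot: [0.855, -3.008, 0.021]
force: [0.8, 0.2, 0.1]
gripper_width: 0.0398
grasp_force: 0.0
time: 30.0
tcp_pos: [0.6697, -0.2098, 0.1126]
tool_rot: [0.96, -2.966, 0.045]
force: [0.1, 0.1, 0.7]
gripper_width: 0.04
grasp_force: 0.0
[ 0.66966657 -0.20975995  0.11264109] 125.87791909084198 [-0.36797277  0.48372123  1.15595652 -0.03782044  1.50265563 -2.56204743]
```

```bash
python3 -m handwheel '[[40,0,0,1,-1],[40,0,0,0.5,-1],[40,0,0,0,-1],[40,0,0,0,-1],[40,0,0,0,-1],[40,0,0,0,-1],[40,0,0,0,-1],[40,0,0,0,-1],[40,0,0,0,-1],[40,0,0,0,-1]]'
python3 -m handwheel '[[40,0,0,0,-1],[40,0,0,0,-1],[40,0,0,0,-1],[40,0,0,0,-1],[40,0,0,0,-1],[40,0,0,0,-1],[40,0,0,0,-1],[40,0,0,0,-1],[40,0,0,0,-1],[40,0,0,0,-1]]'
python3 -m handwheel '[[40,0,0,0,-1],[40,0,0,0,-1],[40,0,0,0,-1],[40,0,0,0,-1],[40,0,0,0,-1],[40,0,0,0,-1],[40,0,0,0,-1],[40,0,0,0,-1],[40,0,0,0,-1],[40,0,0,0,-1]]'
python3 - <<'E'
from h import *
p,a,o=tool();print(p,a,o["q"],R.from_rotvec(o["tool_rot"]).as_matrix()[:,2])
E
```

```text
time: 31.0
tcp_pos: [0.6709, -0.2104, 0.146]
tool_rot: [-0.585, -3.055, 0.026]
force: [-0.7, 1.0, 0.5]
gripper_width: 0.0401
grasp_force: 0.0
time: 32.0
tcp_pos: [0.6709, -0.2104, 0.1459]
tool_rot: [-1.976, -2.398, -0.005]
force: [-0.9, -0.0, -0.6]
gripper_width: 0.0401
grasp_force: 0.0
time: 33.0
tcp_pos: [0.6708, -0.2104, 0.146]
tool_rot: [-2.888, -1.159, -0.034]
force: [-0.0, 0.3, 0.2]
gripper_width: 0.0404
grasp_force: 0.0
[ 0.67084541 -0.21040161  0.14597016] -46.260164720798215 [-0.40043475  0.46789951  1.11106739  0.03683486  1.56814912  0.40706916] [ 0.00927432  0.03606407 -0.99930644]
```

```bash
python3 -m handwheel '[[40,-0.47,-1,0,-0.3],[40,-0.47,-1,0,-0.2],[40,0,-0.05,-0.5,0],[40,0,0,-1,0],[40,0,0,-1,0],[40,0,0,-0.8,0],[40,0,0,-0.45,0],[40,0,0,0,0],[40,0,0,0,0]]' 25
python3 -m handwheel '[[0,0,0,0,0],[0,0,0,0,0],[0,0,0,0,0],[0,0,0,0,0],[0,0,0,0,0]]'
python3 - <<'E'
from h import *
p,a,o=tool();print(p,a,o["ft_torque"])
E
```

```text
time: 33.9
tcp_pos: [0.652, -0.2509, 0.0696]
tool_rot: [-2.912, -1.092, -0.033]
force: [0.1, 0.0, -0.4]
gripper_width: 0.0397
grasp_force: 0.0
time: 34.4
tcp_pos: [0.6538, -0.2532, 0.0709]
tool_rot: [-2.919, -1.094, -0.04]
force: [4.0, -3.4, -2.0]
gripper_width: 0.0137
grasp_force: 28.2
[ 0.65378663 -0.25321424  0.07094521] -48.905491412382275 [-0.78731623 -0.7840381   0.00478786]
```

```bash
python3 -m handwheel '[[0,0.05,-0.05,0,-0.5],[0,0,0,0,-0.5],[0,0,0,0,-0.5],[0,0,0,0,-0.5],[0,0,0,0,-0.5],[0,0,0,0,-0.5],[0,0,0,0,-0.5],[0,0,0,0,-0.5]]'
python3 -m handwheel '[[0,0,0,0,-0.6],[0,0,0,0,-0.7],[0,0,0,0,-0.7],[0,0,0,0,-0.7],[0,0,0,0,-0.7],[0,0,0,0,-0.7],[0,0,0,0,-0.7],[0,0,0,0,-0.7]]'
python3 -m handwheel '[[0,0,0,0,-0.7],[0,0,0,0,-0.7],[0,0,0,0,-0.7],[0,0,0,0,-0.7],[0,0,0,0,-0.7],[0,0,0,0,-0.7],[0,0,0,0,-0.3],[0,0,0,0,0],[0,0,0,0,0]]'
python3 - <<'E'
from h import *
p,a,o=tool();print(p,a,o["q"],o["ft_torque"])
E
```

```text
time: 35.2
tcp_pos: [0.6539, -0.2534, 0.0709]
tool_rot: [-3.08, -0.49, -0.047]
force: [1.6, -1.9, -0.3]
gripper_width: 0.0137
grasp_force: 29.0
time: 36.0
tcp_pos: [0.6537, -0.2535, 0.071]
tool_rot: [-3.104, 0.367, -0.058]
force: [1.2, -1.4, 0.1]
gripper_width: 0.0136
grasp_force: 29.1
time: 36.9
tcp_pos: [0.6535, -0.2536, 0.0709]
tool_rot: [-2.952, 1.048, -0.064]
force: [1.3, -3.9, 2.3]
gripper_width: 0.0136
grasp_force: 29.9
[ 0.65352825 -0.25358019  0.07094205] -129.06488907306073 [-0.45666102  0.48231621  1.24399742  0.01339802  1.37582787  1.79399427] [-0.92015492 -0.00182969  0.02369117]
```

```bash
python3 -m handwheel '[[25,0,0,0,0],[40,0,0,0,0],[40,0,0,0,0],[40,0,0,0.5,0],[40,0,0,1,0],[40,0,0,1,0],[40,0,0,1,0],[40,0,0,1,0],[40,0,0,1,0],[40,-1,0,0.5,0]]'
python3 -m handwheel '[[40,-1,1,0,0],[40,-1,1,0,0],[40,-1,1,0,0],[40,-1,1,0,0],[40,-1,1,0,0],[40,-1,1,0,0],[40,-1,1,0,0],[40,-1,1,0,0],[40,0,1,0,0],[40,0,0,0,0]]'
python3 - <<'E'
from h import *
t=camera("top");s=camera("scene");p,a,o=tool();print(p,a)
cv2.imwrite("pics/top6.png",t);cv2.imwrite("pics/scene6.png",s)
A=cv2.resize(t[105:165,400:470],(400,343),interpolation=2);C=cv2.resize(t[100:300,130:533],(400,199),interpolation=2)
B=cv2.resize(s[100:310,190:460],(400,542),interpolation=1)
cv2.imwrite("pics/v6.png",cv2.hconcat([cv2.vconcat([A,C]),B]))
E
```

```text
time: 37.9
tcp_pos: [0.6344, -0.2518, 0.192]
tool_rot: [-2.95, 1.045, -0.064]
force: [-1.3, -0.3, 0.7]
gripper_width: 0.0402
grasp_force: 0.0
time: 38.9
tcp_pos: [0.472, -0.07, 0.19]
tool_rot: [-2.95, 1.043, -0.058]
force: [0.3, -1.9, 0.0]
gripper_width: 0.04
grasp_force: 0.0
[ 0.47265216 -0.07193497  0.18973532] -129.02643308110734
```

View pics/v6.png

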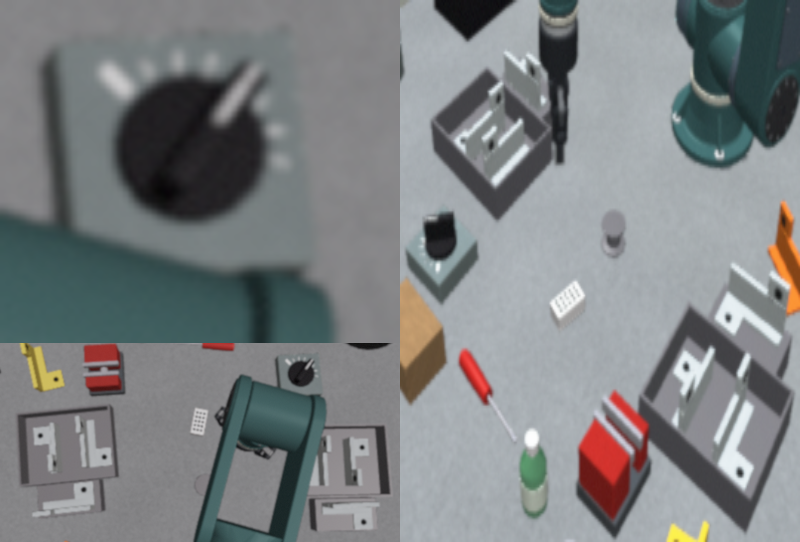

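The dial pointer stands on the fourth tick: three thin ticks lie between zero and the pointer, and three past it. All four brackets lie flat in their own bins.

```bash
python3 -c "
from rig import *
print(job_done())"
```

```text
the job is handed in; nothing more can be done
None
```

I handed the job in at about 39 s: all four brackets lie flat in the bins of their own hand, the dial stands on the fourth click, and the bystanders look undisturbed in the last pictures. The hand-in returned no verdict.

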